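Impact sockets back on the socket rail in order of size

ROBOT

A 7-joint arm with a two-finger parallel gripper is mounted at the origin on the work surface. World frame = base frame: x ahead of the robot, y to its left, z up, the work surface at z = 0. Lengths are in m, angles in rad, forces in N, time in s.
With the tool pointing down it reaches from about 0.4 to 0.9 m from the base axis. Payload 5.5 kg.
Tool frame: the origin (TCP) lies on the centre line of the jaws, within the pads' length; the fingertips stand manip.nose_length ahead of it and the grasp point (between the pads) lies 3 mm ahead of it (manip.nose_length is the distance from the TCP to the fingertips, in m); z points along the fingers, y is the line along which they close (so a half turn about z gives the same grasp; the last joint's range is limited). The gripper opens to 85 mm and grips with 20 to 120 N. Pads are 22 mm wide; open, the fingers measure 114 mm over their backs; the gripper's body (76 mm by 85 mm) begins 54 mm behind the grasp point. The pads swing forward as they close: fully open they stand 13 mm farther back than shut.
Start: joints at [-0.993, 0.501, -0.427, 1.55, 0.221, 1.138, -0.21], TCP at [0.201, 0.618, 0.253] pointing down, gripper open.
Joint ranges: [-2.88, 2.88], [-0.31, 2.03], [-1.54, 1.56], [0.2, 2.42], [-1.41, 4.55], [0.19, 2.02], [-2.57, 2.57]. Speed limits (rad/s): [2.57, 2.57, 3.14, 3.14, 3.14, 3.14, 3.14].

INTERFACE

Orientations are given as a unit quaternion [w, x, y, z].
In Python, from plant import manip, viewer gives the robot as it stands.
- The arm moves only by the tool carry_out, never from a script. Its argument "steps" is one flat list of numbers, 5 for each row, row after row: the shift along the world's x, y, z in m, then the turn about the world's z in degrees, then the opening, from -1 (shut) to 1 (fully open), so that 0 is half open. In form: [x, y, z, roll, hand, x, y, z, roll, hand, ...]. A call has 1 to 12 rows; each row is the pose to reach, as a shift and turn from the pose commanded when the call began; what a row does not reach only later rows make up. A row lasts 1/8 s, in which the tool goes at most 62.5 mm and 10.7 degrees, less where a joint would pass 70% of its speed; a pose out of reach is approached as far as the arm can. A call with a gripper value outside its range is refused whole. The fingers move at their own pace and stop on an object; "squeeze" is the grip in N (left out, the last holds). Time passes only in rows, so rows that repeat a pose let the fingers close. It gives the time, the measured TCP pose, the force, the opening and the grip force at its end, in the units of the state.
- manip.get_obs(): the state, without advancing time (a new reading comes with each control period).
- viewer.get_image(name): name is "scene" or "top" or "wrist"; returns a dict with "frame" (400x640x3 uint8, red, green, blue), "intrinsics" (3x3 intrinsics, pixels), "cam_to_world" (4x4, takes a point from camera to world coordinates). Camera axes: x right, y up, looking along -z (the intrinsics and any distortion apply to the point x, -y, -z); pixel columns grow to the right and rows downward; lengths in m; the calibration is good to about 2 mm. The wrist camera is an equidistant fisheye: a pixel r from the principal point sees the ray r / f radians off the axis. A picture is of the moment at which its call begins. There is no depth.
- manip.close_job(): hands the job in; it is judged then, once.
The state is a dict: "clock": time; "joint_positions": joint angles; "qd": joint speeds; "joint_efforts": joint torques, N m; "tool_pos": TCP position; "tcp_rot": TCP orientation; "force": force on the tool from outside, world axes, zero at the start; "moment": the same for the moment, N m; "finger_gap": finger opening in m; "gripper_force": force on a finger pad.
Only numpy, scipy, OpenCV 4.12 (cv2) and the standard library are available. Lean on these libraries where they do the work, as an engineer would, in place of code of your own. Each camera call takes 0.05 s, during which the arm holds its last target. There are 200 camera calls.

TASK

Put the four loose impact sockets back on the socket rail in order of size, one over each peg: the smallest on the peg next to the rail's hanging eye, the largest on the peg farthest from it, so that the rail hangs heavy end down. Each must stand upright, open end down, flat on its clip with the peg inside it; set them down rather than dropping them.

Things in the scene. Friction and masses are not known exactly. Their poses are not given: they have to be found in the camera images.
- socket_24: the smallest of four loose dark steel impact sockets: a round cylinder 48 mm tall, standing open end down; outside diameter 38 mm at the lower (open) end, straight-sided all the way up; bore 24 mm wide and 28 mm deep, open below; black 20 mm square drive hole on top. About 0.3 kg. Origin: centre of its underside, z up its axis.
- socket_30: the second smallest of four loose dark steel impact sockets: a round cylinder 54 mm tall, standing open end down; outside diameter 45 mm at the lower (open) end, this wide part is 27 mm tall, above it the drive end narrows to 41 mm; bore 30 mm wide and 31 mm deep, open below; black 20 mm square drive hole on top. About 0.38 kg. Origin: centre of its underside, z up its axis.
- socket_36: the second largest of four loose dark steel impact sockets: a round cylinder 60 mm tall, standing open end down; outside diameter 53 mm at the lower (open) end, this wide part is 31 mm tall, above it the drive end narrows to 44 mm; bore 36 mm wide and 35 mm deep, open below; black 20 mm square drive hole on top. About 0.5 kg. Origin: centre of its underside, z up its axis.
- socket_41: the largest of four loose dark steel impact sockets: a round cylinder 67 mm tall, standing open end down; outside diameter 61 mm at the lower (open) end, this wide part is 35 mm tall, above it the drive end narrows to 46 mm; bore 41 mm wide and 39 mm deep, open below; black 20 mm square drive hole on top. About 0.62 kg. Origin: centre of its underside, z up its axis.
- clip_a: one of four identical fixed pegs in a row on the aluminium rail, 77 to 93 mm apart; this one at the rail's +y end (unmarked). Black clip foot 44 (x, across the rail) by 34 (y, along it) by 6 mm thick, with an upright steel pin 7 mm in diameter, 16 mm tall above the foot. Origin: centre of the foot's underside, 6 mm above the bench; a seated socket's underside is 6 mm above it.
- clip_b: one of four identical fixed pegs in a row on the aluminium rail, 77 to 93 mm apart; this one second from the rail's +y end (unmarked). Black clip foot 44 (x, across the rail) by 34 (y, along it) by 6 mm thick, with an upright steel pin 7 mm in diameter, 16 mm tall above the foot. Origin: centre of the foot's underside, 6 mm above the bench; a seated socket's underside is 6 mm above it.
- clip_c: one of four identical fixed pegs in a row on the aluminium rail, 77 to 93 mm apart; this one third from the rail's +y end (unmarked). Black clip foot 44 (x, across the rail) by 34 (y, along it) by 6 mm thick, with an upright steel pin 7 mm in diameter, 16 mm tall above the foot. Origin: centre of the foot's underside, 6 mm above the bench; a seated socket's underside is 6 mm above it.
- clip_d: one of four identical fixed pegs in a row on the aluminium rail, 77 to 93 mm apart; this one at the rail's -y end (unmarked). Black clip foot 44 (x, across the rail) by 34 (y, along it) by 6 mm thick, with an upright steel pin 7 mm in diameter, 16 mm tall above the foot. Origin: centre of the foot's underside, 6 mm above the bench; a seated socket's underside is 6 mm above it.
- hang_eye: the rail's hanging eye: a flat steel ring 42 mm outside, 24 mm inside and 8 mm thick, lying on the bench at one end of the rail (either end, in line with the pegs, about 50 mm from the nearest peg); the other end has a black rectangular end cap instead. Fixed. Origin: centre of its underside.
Not all that is in view belongs to the job. Leave any yellow look-alike of the socket_36 alone.

How it is judged:
At the end, for the whole second after the job is handed in: All four sockets stand upright (within 0.08 rad) and at rest over the pegs, one a peg, in order of size with the smallest next to the hanging eye; each one's underside rests on its clip foot (within 3 mm in height) and its axis is within 20 mm of the peg (the peg is inside the bore) (angle between each of socket_24, socket_30, socket_36, socket_41's own z axis and vertical below 0.08 rad and linear speed of each of socket_24, socket_30, socket_36, socket_41 below 0.02 m/s and angular speed of each of socket_24, socket_30, socket_36, socket_41 below 0.2 rad/s and ((horizontal distance between hang_eye and clip_a below 0.12 m and horizontal distance between socket_24 and clip_a below 0.02 m and z of socket_24 in the frame of clip_a between 0.003 and 0.009 m and horizontal distance between socket_30 and clip_b below 0.02 m and z of socket_30 in the frame of clip_b between 0.003 and 0.009 m and horizontal distance between socket_36 and clip_c below 0.02 m and z of socket_36 in the frame of clip_c between 0.003 and 0.009 m and horizontal distance between socket_41 and clip_d below 0.02 m and z of socket_41 in the frame of clip_d between 0.003 and 0.009 m) or (horizontal distance between hang_eye and clip_d below 0.12 m and horizontal distance between socket_24 and clip_d below 0.02 m and z of socket_24 in the frame of clip_d between 0.003 and 0.009 m and horizontal distance between socket_30 and clip_c below 0.02 m and z of socket_30 in the frame of clip_c between 0.003 and 0.009 m and horizontal distance between socket_36 and clip_b below 0.02 m and z of socket_36 in the frame of clip_b between 0.003 and 0.009 m and horizontal distance between socket_41 and clip_a below 0.02 m and z of socket_41 in the frame of clip_a between 0.003 and 0.009 m))); the robot touches nothing.
It fails at once if socket 24 is dropped or knocked flying: faster than 0.7 m/s (a fall of 25 mm) while the fingers are not holding it (linear speed of socket_24 above 0.7 m/s and contact force between the fingers and socket_24 below 0.1 N).
It fails at once if socket 30 is dropped or knocked flying: faster than 0.7 m/s (a fall of 25 mm) while the fingers are not holding it (linear speed of socket_30 above 0.7 m/s and contact force between the fingers and socket_30 below 0.1 N).
It fails at once if socket 36 is dropped or knocked flying: faster than 0.7 m/s (a fall of 25 mm) while the fingers are not holding it (linear speed of socket_36 above 0.7 m/s and contact force between the fingers and socket_36 below 0.1 N).
It fails at once if socket 41 is dropped or knocked flying: faster than 0.7 m/s (a fall of 25 mm) while the fingers are not holding it (linear speed of socket_41 above 0.7 m/s and contact force between the fingers and socket_41 below 0.1 N).
It also fails if it takes over 107 s, if anything falls off the work surface, if the arm or the gripper's body presses on something with over 40 N, if the wrist force passes 120 N, or if a joint passes its speed limit or range.

## Working session

There is one attempt and no reset: what is moved stays moved. The work goes in short steps, Python scripts to look and compute and a tool call to move; the robot and the scene stay as the last step left them, time stands still between calls to the robot, and variables do not carry over. Pictures are saved under pics/ and viewed, at most 14 in all, crops included, and the job is handed in when it is done.

Besides the shell and the picture viewer there is one more tool, called after "Call:" as name(argument=value, ...) on one line, values as JSON. carry_out: Moves the arm, as the interface text tells. Its arguments: {"type":"object","properties":{"steps":{"type":"array","items":{"type":"number"}},"squeeze":{"type":"number"}},"required":["steps"]}

```bash
ls; mkdir -p pics; python3 - <<'E'
from plant import manip, viewer
import cv2,numpy as np
o=manip.get_obs();print(o,manip.nose_length)
for n in("top","scene"):
    d=viewer.get_image(n);cv2.imwrite(f"pics/{n}0.png",d["frame"][:,:,::-1]);print(n,d["intrinsics"],d["cam_to_world"])
    np.savez(f"{n}0.npz",**d)
E
```

```text
pics
{'clock': 0.0, 'joint_positions': array([-0.99282801,  0.50184052, -0.42678943,  1.55147182,  0.22079284,
        1.13827215, -0.21027794]), 'qd': array([-0.00107296,  0.00020188,  0.00010512,  0.00099497,  0.00037012,
       -0.00158023,  0.00011893]), 'joint_efforts': array([ 5.19036312e-04, -5.69518447e+01, -5.81536934e+00, -2.80938452e+01,
        1.07803420e-02,  1.20707674e-02,  1.24678823e-05]), 'tool_pos': array([0.20107553, 0.61742967, 0.25225465]), 'tcp_rot': array([-1.87762407e-04,  1.56697288e-01,  9.87646203e-01, -9.50141843e-04]), 'force': array([-0.75606032,  0.9361508 ,  0.23286372]), 'moment': array([-0.00803565,  0.02156494,  0.04187556]), 'gripper_force': 0.0, 'finger_gap': 0.08564323016090816} 0.022
top [[397.51380212   0.         321.5865804 ]
 [  0.         397.51380212 201.53673941]
 [  0.           0.           1.        ]] [[ 0.01853806  0.9869335  -0.16005812  0.42833526]
 [-0.99914055  0.02422245  0.03363669 -0.01407042]
 [ 0.03707417  0.159297    0.98653432  0.93193338]
 [ 0.          0.          0.          1.        ]]
scene [[480.58113333   0.         317.62314021]
 [  0.         480.58113333 202.2111548 ]
 [  0.           0.           1.        ]] [[-0.25370465 -0.73140928  0.63298848  1.13493465]
 [ 0.96725531 -0.19666998  0.16043092  0.13868372]
 [ 0.00714916  0.65296354  0.7573556   0.75439573]
 [ 0.          0.          0.          1.        ]]
```

View pics/top0.png

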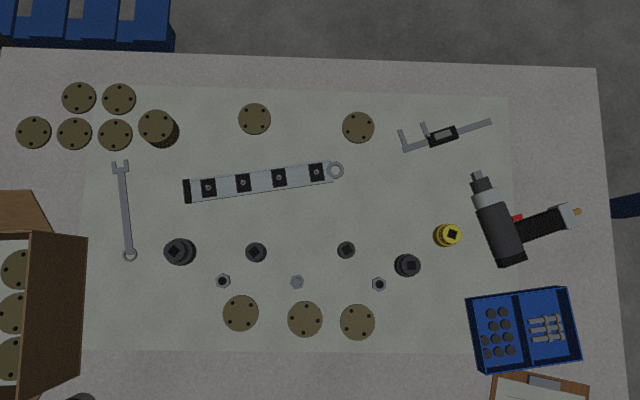

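View pics/scene0.png

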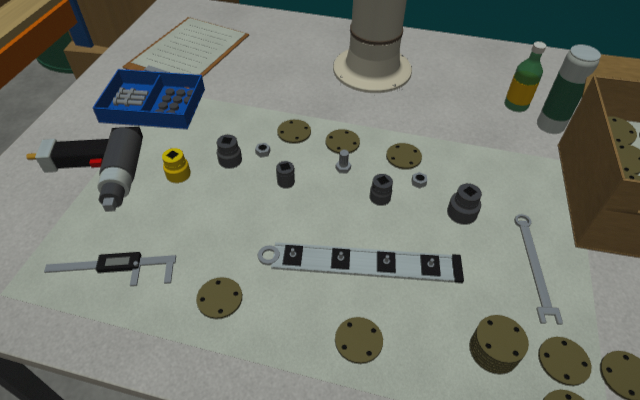

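The top view has +x up and −y to the right. The rail runs (185,190)–(343,170) with the eye at the right (−y) end, at (335,170). Sockets are near (180,251) for 41, (256,252), (346,250), (407,265), and the yellow decoy is at (448,235). I'll enlarge the crop for accuracy.

```bash
python3 - <<'E'
import cv2
a=cv2.imread("pics/top0.png")
b=cv2.convertScaleAbs(a,alpha=2.0,beta=20)
cv2.imwrite("pics/c1.png",cv2.resize(b[225:285,155:285],None,fx=6,fy=6,interpolation=cv2.INTER_CUBIC))
cv2.imwrite("pics/c2.png",cv2.resize(b[225:285,300:430],None,fx=6,fy=6,interpolation=cv2.INTER_CUBIC))
cv2.imwrite("pics/c3.png",cv2.resize(a[150:210,180:350],None,fx=4.7,fy=4.7,interpolation=cv2.INTER_CUBIC))
E
```

```text
(no output)
```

View pics/c1.png

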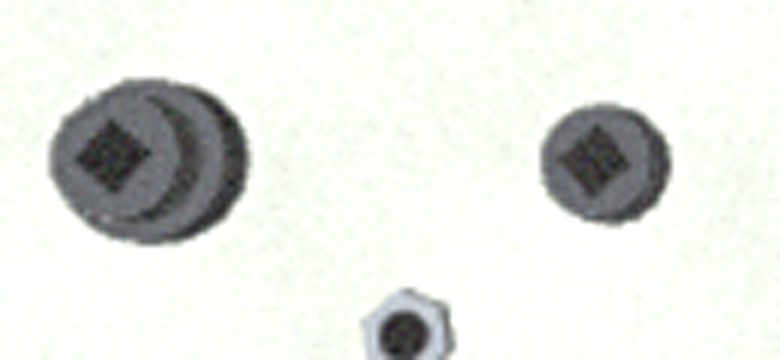

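View pics/c2.png

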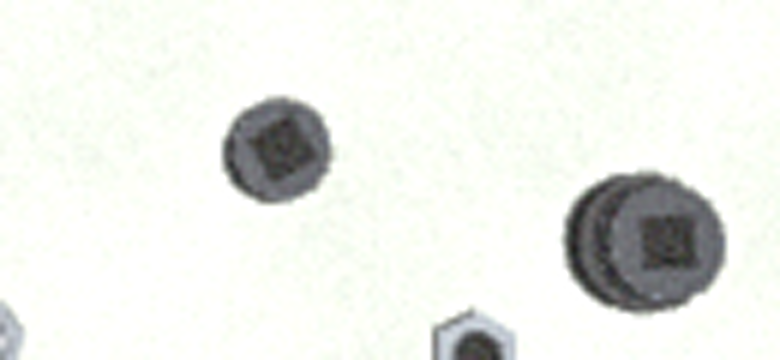

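View pics/c3.png

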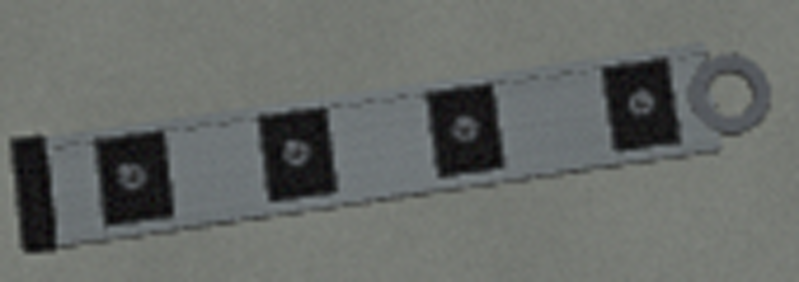

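Square drive holes in the crops: 41 at (113,157) and 30 at (594,160) in c1; 24 at (284,148) and 36 at (668,242) in c2. In c3 the foot centres are a (135,178), b (298,154), c (465,131) and d (641,106), and the eye is at (731,94). Next I back-project these and check them in the scene view.

```bash
cat > h.py <<'E'
import numpy as np
D={n:np.load(f"{n}0.npz") for n in("top","scene")}
def back(n,u,v,z):
    K,T=D[n]["intrinsics"],D[n]["cam_to_world"]
    r=np.linalg.solve(K,[u,v,1]);r=T[:3,:3]@(r*[1,-1,-1]);c=T[:3,3]
    return c+r*(z-c[2])/r[2]
def proj(n,p):
    K,T=D[n]["intrinsics"],D[n]["cam_to_world"]
    q=T[:3,:3].T@(np.array(p)-T[:3,3]);q=K@(q*[1,-1,-1]);return q[:2]/q[2]
E
python3 - <<'E'
from h import *
f=lambda o,s,u,v:(o[0]+(u+.5)/s-.5,o[1]+(v+.5)/s-.5)
L=[("41",(155,225),6,113,157,.067),("30",(155,225),6,594,160,.054),("24",(300,225),6,284,148,.048),("36",(300,225),6,668,242,.060)]
for k,x,y,e in[("a",135,178,0),("b",298,154,0),("c",465.5,131.5,0),("d",641,106,0)]:L.append((k,(180,150),4.7,x,y,.012))
for k,x,y in[("a'",131,176),("b'",295,152),("c'",465,128),("d'",641,101)]:L.append((k,(180,150),4.7,x,y,.028))
L.append(("eye",(180,150),4.7,731,94,.008))
P={}
for k,o,s,u,v,z in L:
    P[k]=p=back("top",*f(o,s,u,v),z);print(k,p.round(4),"r",np.hypot(*p[:2]).round(3),"scene",proj("scene",p).round(1))
for i,j in("ab","bc","cd"):print(np.linalg.norm(P[i]-P[j]))
d=P["d"]-P["a"];print(np.degrees(np.arctan2(d[1],d[0])),np.linalg.norm(P["eye"]-P["d"]))
import cv2
a=cv2.imread("pics/scene0.png")
b=cv2.convertScaleAbs(a,alpha=1.8,beta=10)[125:285,205:495]
b=cv2.resize(b,None,fx=2.7,fy=2.7,interpolation=cv2.INTER_CUBIC)
for k in P:
    q=(proj("scene",P[k])-[205,125])*2.7+1.35-.5;cv2.drawMarker(b,(int(q[0]),int(q[1])),(0,0,255) if len(k)!=1 else (0,255,0),0,8,1)
cv2.imwrite("pics/s1.png",b)
E
```

```text
41 [0.4546 0.2706 0.067 ] r 0.529 scene [470.2 190.4]
30 [0.4573 0.1023 0.054 ] r 0.469 scene [383.2 179.6]
24 [ 0.466  -0.1024  0.048 ] r 0.477 scene [284.6 165.9]
36 [ 0.4343 -0.2417  0.06  ] r 0.497 scene [226.6 139.8]
a [0.6043 0.2196 0.012 ] r 0.643 scene [430.3 263.3]
b [0.6186 0.1399 0.012 ] r 0.634 scene [386.2 260.2]
c [0.6323 0.057  0.012 ] r 0.635 scene [340.8 256.6]
d [ 0.6479 -0.0308  0.012 ] r 0.649 scene [293.2 253.2]
a' [0.6022 0.2176 0.028 ] r 0.64 scene [431.  257.3]
b' [0.6163 0.1387 0.028 ] r 0.632 scene [386.8 254.2]
c' [0.6305 0.056  0.028 ] r 0.633 scene [340.9 250.7]
d' [ 0.6466 -0.0305  0.028 ] r 0.647 scene [293.3 247.7]
eye [ 0.6563 -0.0765  0.008 ] r 0.661 scene [268.6 252.8]
0.0810394140133925
0.08403656148745557
0.08916690577878514
-80.14123315926477 0.04665033327079128
```

View pics/s1.png

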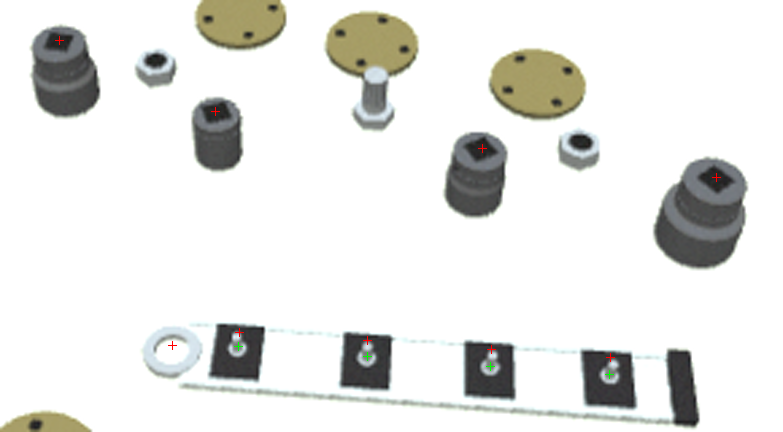

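Everything agrees across the two views: the overlay marks land on the drive holes and pegs within about 1.5 mm, clip pitch is 81–89 mm, and the eye is 47 mm from d. The eye is at −y, so the pairing is 24→d, 30→c, 36→b, 41→a. The jaws will close across the rail at 9.8°, which is a −62° turn. First I move above socket_24.

Call:
carry_out(steps=[0.265,-0.72,0,-62,1,0.265,-0.72,0,-62,1,0.265,-0.72,0,-62,1,0.265,-0.72,0,-62,1,0.265,-0.72,0,-62,1,0.265,-0.72,0,-62,1,0.265,-0.72,0,-62,1,0.265,-0.72,0,-62,1,0.265,-0.72,0,-62,1,0.265,-0.72,0,-62,1,0.265,-0.72,0,-62,1,0.265,-0.72,0,-62,1], squeeze=50)

```text
clock: 1.6
tool_pos: [0.4605, -0.0875, 0.2534]
tcp_rot: [0.0, 0.643, 0.766, 0.0]
force: [0.7, -0.1, 0.2]
finger_gap: 0.0851
gripper_force: 0.0
```

Call:
carry_out(steps=[0,0,0,0,1,0,0,0,0,1])

```text
clock: 1.85
tool_pos: [0.4597, -0.0853, 0.2528]
tcp_rot: [-0.001, 0.643, 0.766, -0.0]
force: [0.2, 0.9, 0.4]
finger_gap: 0.0852
gripper_force: 0.0
```

Call:
carry_out(steps=[0.006,-0.017,-0.05,0,1,0.006,-0.017,-0.1,0,1,0.006,-0.017,-0.145,0,1,0.006,-0.017,-0.145,0,1,0.006,-0.017,-0.145,0,1])

```text
clock: 2.48
tool_pos: [0.4671, -0.1019, 0.1095]
tcp_rot: [0.0, 0.642, 0.766, 0.001]
force: [-0.1, -0.0, -0.1]
finger_gap: 0.0857
gripper_force: 0.0
```

```bash
python3 - <<'E'
from plant import manip, viewer
import cv2,numpy as np
a=viewer.get_image("scene")["frame"][:,:,::-1][60:220,190:410]
b=viewer.get_image("wrist")["frame"][:,:,::-1]
o=cv2.resize(cv2.convertScaleAbs(a,alpha=1.6,beta=10),None,fx=2.5,fy=2.5)[:300]
b=cv2.resize(b,(480,300))
cv2.imwrite("pics/m1.png",np.vstack([np.pad(o,((0,0),(0,max(0,560-o.shape[1])),(0,0)))[:,:560],np.pad(b,((0,0),(0,80),(0,0)))]))
E
```

```text
(no output)
```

View pics/m1.png

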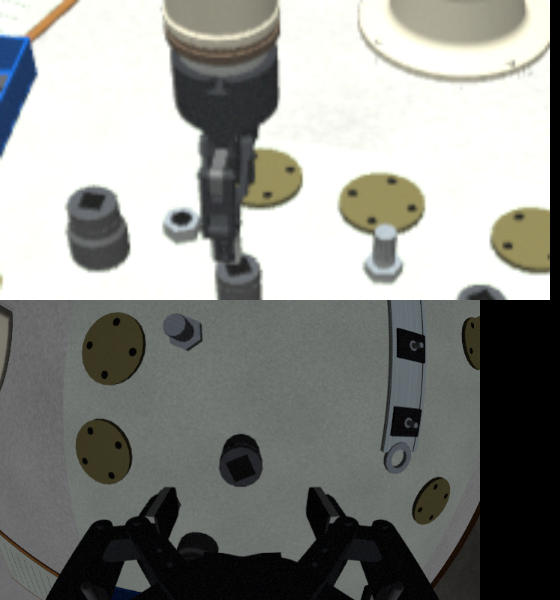

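The scene crop shows the open fingers straddling the small socket at (238,265). The wrist view shows it centred between the pads, at (240,465). I descend and grip.

Call:
carry_out(steps=[0,0,-0.04,0,1,0,0,-0.075,0,1,0,0,-0.075,0,1,0,0,-0.075,0,-0.6,0,0,-0.075,0,-0.6,0,0,-0.075,0,-0.6,0,0,-0.075,0,-0.6,0,0,-0.075,0,-0.6,0,0,-0.075,0,-0.6])

```text
clock: 3.7
tool_pos: [0.4673, -0.1029, 0.0351]
tcp_rot: [0.001, 0.643, 0.766, 0.001]
force: [-1.8, 0.5, 11.7]
finger_gap: 0.0369
gripper_force: 48.6
```

Call:
carry_out(steps=[0,0,0.03,0,-0.6,0,0,0.075,0,-0.6,0.045,0.018,0.075,0,-0.6,0.09,0.036,0.075,0,-0.6,0.135,0.054,0.075,0,-0.6,0.18,0.072,0.075,0,-0.6,0.18,0.072,0.075,0,-0.6,0.18,0.072,0.06,0,-0.6,0.18,0.072,0.04,0,-0.6,0.18,0.072,0.025,0,-0.6,0.18,0.072,0.017,0,-0.6,0.18,0.072,0.017,0,-0.6])

```text
clock: 5.2
tool_pos: [0.6455, -0.0309, 0.0493]
tcp_rot: [-0.001, 0.643, 0.766, -0.001]
force: [0.3, 0.5, -2.9]
finger_gap: 0.0365
gripper_force: 51.3
```

Call:
carry_out(steps=[0.001,0,-0.0015,0,-0.6,0.001,0,-0.003,0,-0.6,0.001,0,-0.003,0,-0.6])

```text
clock: 5.58
tool_pos: [0.6475, -0.0307, 0.0476]
tcp_rot: [0.0, 0.643, 0.766, 0.0]
force: [0.2, -0.7, -2.8]
finger_gap: 0.0364
gripper_force: 51.4
```

Call:
carry_out(steps=[0,0,-0.001,0,-0.6,0,0,-0.002,0,-0.6,0,0,-0.002,0,-0.6])

```text
clock: 5.95
tool_pos: [0.6476, -0.0307, 0.0472]
tcp_rot: [0.0, 0.643, 0.766, 0.0]
force: [-5.6, 1.1, 9.9]
finger_gap: 0.0365
gripper_force: 52.5
```

Call:
carry_out(steps=[0,0,0,0,0.2,0,0,0,0,1,0,0,0,0,1,0,0,0,0,1,0,0,0.03,0,1,0,0,0.08,0,1,-0.047,0.033,0.08,0,1,-0.095,0.066,0.08,0,1,-0.142,0.1,0.08,0,1,-0.19,0.133,0.08,0,1,-0.19,0.133,0.08,0,1,-0.19,0.133,0.08,0,1])

```text
clock: 7.45
tool_pos: [0.4581, 0.1023, 0.1258]
tcp_rot: [0.001, 0.643, 0.766, 0.001]
force: [0.8, -0.1, -0.1]
finger_gap: 0.0853
gripper_force: 0.0
```

```bash
python3 - <<'E'
from plant import manip, viewer
import cv2,numpy as np
a=viewer.get_image("scene")["frame"][:,:,::-1][90:290,220:480]
b=viewer.get_image("wrist")["frame"][:,:,::-1]
o=cv2.resize(cv2.convertScaleAbs(a,alpha=1.6,beta=10),None,fx=1.5,fy=1.5)
b=cv2.resize(cv2.convertScaleAbs(b,alpha=1.6),(400,250))
cv2.imwrite("pics/m2.png",np.vstack([np.pad(o,((0,0),(0,10),(0,0))),b]))
E
```

```text
(no output)
```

View pics/m2.png

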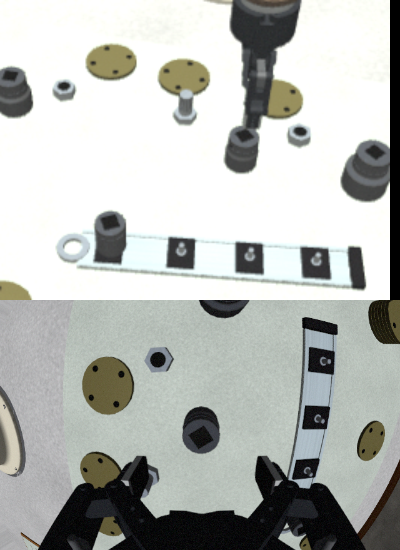

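Socket_24 stands upright on clip d, at (110,235). Socket_30 is centred between the pads in the wrist view, at (201,435). Next I grip it on its drive end.

Call:
carry_out(steps=[0,0,-0.04,0,1,0,0,-0.075,0,1,0,0,-0.075,0,1,0,0,-0.075,0,-0.6,0,0,-0.075,0,-0.6,0,0,-0.075,0,-0.6,0,0,-0.075,0,-0.6,0,0,-0.075,0,-0.6,0,0,-0.075,0,-0.6])

```text
clock: 8.68
tool_pos: [0.4578, 0.1024, 0.0519]
tcp_rot: [0.0, 0.643, 0.766, 0.001]
force: [-2.4, -1.3, 9.5]
finger_gap: 0.0367
gripper_force: 58.6
```

Gap of 36.7 mm on a 41 mm diameter is odd. I lift a little and look.

Call:
carry_out(steps=[0,0,0.01,0,-0.6,0,0,0.02,0,-0.6,0,0,0.02,0,-0.6])

```text
clock: 9.05
tool_pos: [0.4581, 0.1025, 0.0714]
tcp_rot: [0.001, 0.643, 0.766, 0.001]
force: [-0.5, 0.1, -3.0]
finger_gap: 0.0363
gripper_force: 59.0
```

```bash
python3 - <<'E'
from plant import manip, viewer
import cv2,numpy as np
a=viewer.get_image("scene")["frame"][:,:,::-1][110:220,330:430]
b=viewer.get_image("wrist")["frame"][:,:,::-1][170:400,200:440]
o=cv2.resize(cv2.convertScaleAbs(a,alpha=2,beta=10),(400,440),interpolation=cv2.INTER_CUBIC)
b=cv2.resize(cv2.convertScaleAbs(b,alpha=2.5,beta=10),(400,440))
cv2.imwrite("pics/m3.png",np.hstack([o,b]))
E
```

```text
(no output)
```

View pics/m3.png

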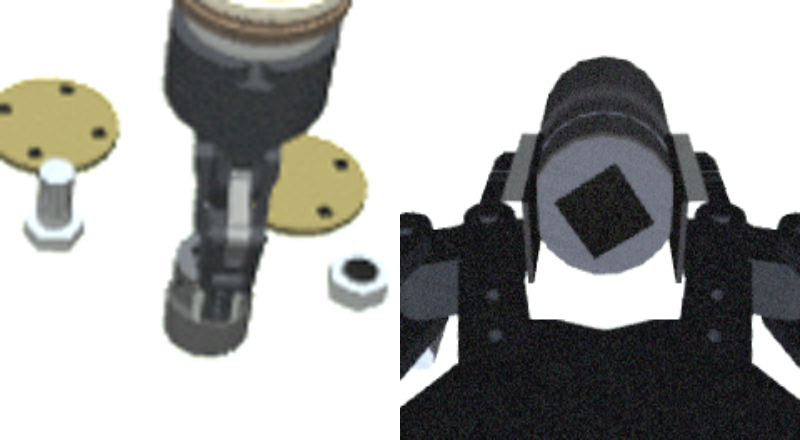

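The grip is square and the socket hangs upright, with the pads on the drive end above the step. I place it on clip c.

Call:
carry_out(steps=[0,0,0.045,0,-0.6,0.043,-0.011,0.045,0,-0.6,0.087,-0.023,0.045,0,-0.6,0.13,-0.034,0.045,0,-0.6,0.174,-0.046,0.045,0,-0.6,0.174,-0.046,0.045,0,-0.6,0.174,-0.046,0.03,0,-0.6,0.174,-0.046,0.013,0,-0.6,0.174,-0.046,0.0,0,-0.6,0.174,-0.046,-0.006,0,-0.6,0.174,-0.046,-0.008,0,-0.6,0.174,-0.046,-0.008,0,-0.6])

```text
clock: 10.65
tool_pos: [0.6294, 0.0565, 0.064]
tcp_rot: [-0.002, 0.643, 0.766, -0.001]
force: [-10.0, 1.4, 15.0]
finger_gap: 0.0364
gripper_force: 63.0
```

Call:
carry_out(steps=[0,0,0,0,0.2,0,0,0,0,1,0,0,0,0,1,0,0,0,0,1,0,0,0.03,0,1,0,0,0.08,0,1,-0.033,-0.05,0.08,0,1,-0.066,-0.1,0.08,0,1,-0.099,-0.149,0.08,0,1,-0.132,-0.199,0.08,0,1,-0.165,-0.248,0.08,0,1,-0.198,-0.298,0.08,0,1])

```text
clock: 12.15
tool_pos: [0.4323, -0.2433, 0.1426]
tcp_rot: [0.0, 0.643, 0.766, 0.0]
force: [-0.2, -0.7, 0.1]
finger_gap: 0.0858
gripper_force: 0.0
```

Call:
carry_out(steps=[0,0,0,0,1,0,0,0,0,1])

```text
clock: 12.4
tool_pos: [0.4336, -0.2416, 0.1424]
tcp_rot: [0.0, 0.643, 0.766, 0.0]
force: [-0.3, 0.6, 0.1]
finger_gap: 0.0855
gripper_force: 0.0
```

```bash
python3 - <<'E'
from plant import manip, viewer
import cv2,numpy as np
a=viewer.get_image("scene")["frame"][:,:,::-1][90:290,180:480]
b=viewer.get_image("wrist")["frame"][:,:,::-1]
o=cv2.resize(cv2.convertScaleAbs(a,alpha=1.6,beta=10),(400,267))
b=cv2.resize(cv2.convertScaleAbs(b,alpha=1.6),(400,250))
cv2.imwrite("pics/m4.png",np.vstack([o,b]))
E
```

```text
(no output)
```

View pics/m4.png

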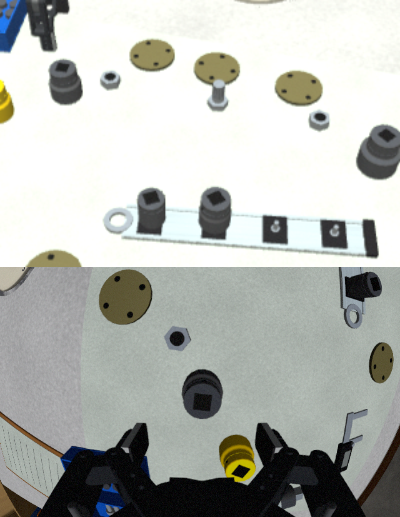

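Both placed sockets stand on clips d and c, at (151,210) and (214,210). Socket_36 is centred between the pads at (202,395), and the yellow one is clear of the fingers. I grip socket_36.

Call:
carry_out(steps=[0,0,-0.045,0,1,0,0,-0.088,0,1,0,0,-0.088,0,1,0,0,-0.088,0,-0.6,0,0,-0.088,0,-0.6,0,0,-0.088,0,-0.6,0,0,-0.088,0,-0.6,0,0,-0.088,0,-0.6,0,0,-0.088,0,-0.6,0,0,-0.078,0,-0.6,0,0,-0.068,0,-0.6], squeeze=60)

```text
clock: 13.88
tool_pos: [0.4328, -0.2416, 0.075]
tcp_rot: [-0.0, 0.643, 0.766, -0.0]
force: [0.8, -0.3, -5.5]
finger_gap: 0.0392
gripper_force: 61.7
```

Call:
carry_out(steps=[0,0,0.045,0,-0.6,0,0,0.09,0,-0.6,0.02,0.042,0.09,0,-0.6,0.046,0.095,0.09,0,-0.6,0.073,0.15,0.09,0,-0.6,0.1,0.205,0.09,0,-0.6,0.125,0.258,0.09,0,-0.6,0.15,0.31,0.09,0,-0.6,0.172,0.354,0.09,0,-0.6,0.185,0.381,0.09,0,-0.6,0.185,0.381,0.09,0,-0.6,0.185,0.381,0.09,0,-0.6])

```text
clock: 15.38
tool_pos: [0.6175, 0.138, 0.164]
tcp_rot: [-0.0, 0.643, 0.766, -0.001]
force: [0.6, -0.8, -5.5]
finger_gap: 0.0393
gripper_force: 62.9
```

Call:
carry_out(steps=[0,0.001,-0.04,0,-0.6,0,0.001,-0.07,0,-0.6,0,0.001,-0.085,0,-0.6,0,0.001,-0.093,0,-0.6,0,0.001,-0.096,0,-0.6,0,0.001,-0.098,0,-0.6,0,0.001,-0.098,0,-0.6])

```text
clock: 16.25
tool_pos: [0.619, 0.1401, 0.0683]
tcp_rot: [0.0, 0.643, 0.766, 0.001]
force: [-3.2, -1.6, 4.7]
finger_gap: 0.0392
gripper_force: 63.9
```

Call:
carry_out(steps=[0,0,-0.0005,0,-0.6,0,0,0,0,0.2,0,0,0,0,1,0,0,0,0,1,0,0,0,0,1,0,0,0.03,0,1,0,0,0.08,0,1,-0.041,0.032,0.08,0,1,-0.082,0.065,0.08,0,1,-0.123,0.098,0.08,0,1,-0.164,0.13,0.08,0,1,-0.164,0.13,0.08,0,1])

```text
clock: 17.75
tool_pos: [0.4502, 0.2741, 0.1461]
tcp_rot: [-0.001, 0.64, 0.768, -0.0]
force: [0.3, -0.0, -0.2]
finger_gap: 0.0853
gripper_force: 0.0
```

```bash
python3 - <<'E'
from plant import manip, viewer
import cv2,numpy as np
print(manip.get_obs()["tool_pos"])
a=viewer.get_image("scene")["frame"][:,:,::-1][100:300,230:530]
b=viewer.get_image("wrist")["frame"][:,:,::-1]
o=cv2.resize(cv2.convertScaleAbs(a,alpha=1.6,beta=10),(400,267))
b=cv2.resize(cv2.convertScaleAbs(b,alpha=1.6),(400,250))
cv2.imwrite("pics/m5.png",np.vstack([o,b]))
E
```

```text
[0.45020122 0.27407912 0.14613158]
```

View pics/m5.png

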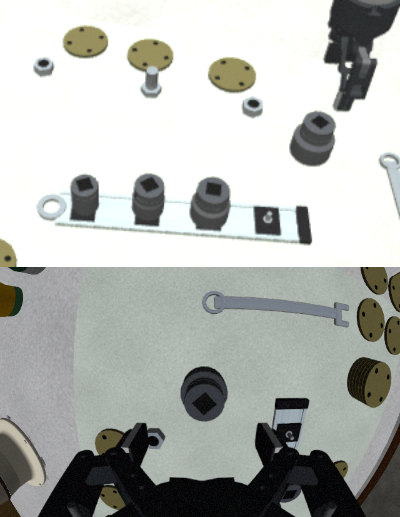

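Three sockets are seated upright, at (84,197), (148,197) and (211,200). Socket_41 is ready between the pads, at (203,395). I descend partway and check centring.

Call:
carry_out(steps=[0,0,-0.03,0,1,0,0,-0.03,0,1,0,0,-0.03,0,1])

```text
clock: 18.23
tool_pos: [0.4554, 0.2694, 0.1167]
tcp_rot: [0.0, 0.644, 0.765, 0.0]
force: [-0.1, 0.6, -0.5]
finger_gap: 0.0853
gripper_force: 0.0
```

Call:
carry_out(steps=[-0.001,0.001,-0.035,0,1,-0.001,0.001,-0.057,0,1,-0.001,0.001,-0.057,0,1,-0.001,0.001,-0.057,0,-0.6,-0.001,0.001,-0.057,0,-0.6,-0.001,0.001,-0.057,0,-0.6,-0.001,0.001,-0.057,0,-0.6,-0.001,0.001,-0.057,0,-0.6,-0.001,0.001,-0.057,0,-0.6,-0.001,0.001,-0.045,0,-0.6,-0.001,0.001,-0.03,0,-0.6,-0.001,0.001,-0.03,0,-0.6], squeeze=70)

```text
clock: 19.73
tool_pos: [0.4541, 0.2718, 0.0879]
tcp_rot: [0.0, 0.643, 0.766, 0.001]
force: [0.4, -0.2, -4.8]
finger_gap: 0.0414
gripper_force: 72.1
```

Call:
carry_out(steps=[0,0,0.03,0,-0.6,0,0,0.06,0,-0.6,0.038,-0.013,0.06,0,-0.6,0.075,-0.026,0.06,0,-0.6,0.113,-0.04,0.06,0,-0.6,0.15,-0.053,0.06,0,-0.6,0.15,-0.053,0.06,0,-0.6,0.15,-0.053,0.06,0,-0.6])

```text
clock: 20.72
tool_pos: [0.6021, 0.2182, 0.1453]
tcp_rot: [-0.001, 0.643, 0.766, -0.001]
force: [-0.5, 1.5, -4.4]
finger_gap: 0.0412
gripper_force: 73.1
```

Call:
carry_out(steps=[0,0,-0.03,0,-0.6,0,0,-0.055,0,-0.6,0,0,-0.068,0,-0.6,0,0,-0.074,0,-0.6,0,0,-0.076,0,-0.6,0,0,-0.076,0,-0.6])

```text
clock: 21.48
tool_pos: [0.6015, 0.2188, 0.0731]
tcp_rot: [-0.001, 0.643, 0.766, -0.001]
force: [-11.3, -2.4, 12.2]
finger_gap: 0.0417
gripper_force: 74.9
```

Call:
carry_out(steps=[0,0,0,0,0.2,0,0,0,0,1,0,0,0,0,1,0,0,0,0,1,0,0,0,0,1,0,0,0.03,0,1,0,0,0.08,0,1,0,0.03,0.13,0,1,-0.06,0.06,0.15,0,1,-0.12,0.09,0.15,0,1,-0.15,0.1,0.15,0,1,-0.15,0.1,0.15,0,1])

```text
clock: 22.98
tool_pos: [0.4494, 0.3208, 0.2204]
tcp_rot: [-0.001, 0.641, 0.768, -0.0]
force: [0.3, 0.1, -0.7]
finger_gap: 0.0854
gripper_force: 0.0
```

```bash
python3 - <<'E'
from plant import manip, viewer
import cv2,numpy as np
a=viewer.get_image("scene")["frame"][:,:,::-1][200:300,240:480]
b=viewer.get_image("top")["frame"][:,:,::-1][150:210,180:350]
o=cv2.resize(cv2.convertScaleAbs(a,alpha=1.6,beta=10),(720,300),interpolation=cv2.INTER_CUBIC)
b=cv2.resize(cv2.convertScaleAbs(b,alpha=1.6),(720,254),interpolation=cv2.INTER_CUBIC)
cv2.imwrite("pics/m6.png",np.vstack([o,b]))
E
```

```text
(no output)
```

View pics/m6.png

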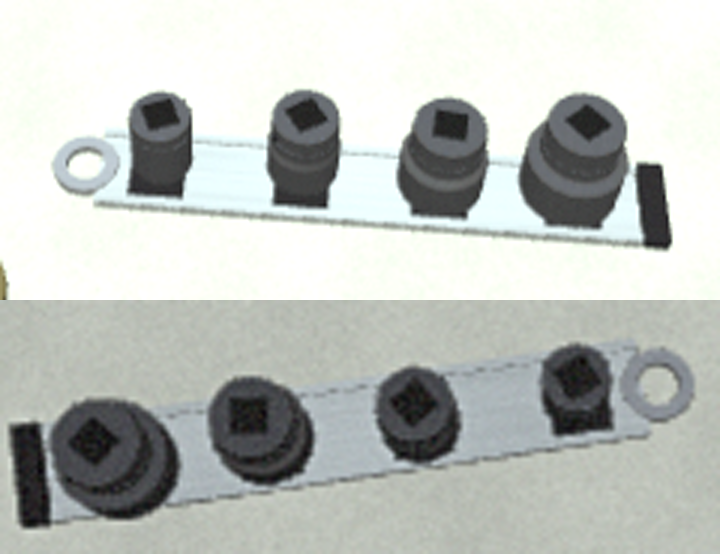

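All four stand on the rail in order of size, with the drive holes at (160,112), (305,113), (455,124) and (587,122) in the scene crop. A numeric check comes before handing in.

```bash
python3 - <<'E'
from h import *
from plant import manip
C=dict(d=(.647,-.031),c=(.632,.0565),b=(.618,.1395),a=(.6035,.219))
ok=True
for k,h,s,t in[("d",.048,(160,112),(576,377)),("c",.054,(305,113),(412,403)),("b",.06,(455,124),(248,414)),("a",.067,(587,122),(92,440))]:
    p=back("scene",240+s[0]/3-.3,200+s[1]/3-.3,.012+h);q=back("top",180+t[0]/720*170-.4,150+(t[1]-300)/254*60-.4,.012+h)
    e=[np.hypot(*(x[:2]-C[k])) for x in(p,q)];print(k,p.round(4),q.round(4),e);ok&=max(e)<.008
if ok:print(manip.close_job())
E
```

```text
d [ 0.6459 -0.0301  0.06  ] [ 0.6465 -0.0289  0.06  ] [np.float64(0.0014623329656737567), np.float64(0.0021863897957908637)]
c [0.6285 0.0546 0.066 ] [0.6286 0.057  0.066 ] [np.float64(0.003944476329749771), np.float64(0.003482167134426182)]
b [0.618 0.142 0.072] [0.619  0.1411 0.072 ] [np.float64(0.0024551946377977607), np.float64(0.0018787742371675939)]
a [0.602  0.2158 0.079 ] [0.6017 0.2183 0.079 ] [np.float64(0.0035380088110607867), np.float64(0.0019012770505492007)]
the job is handed in; nothing more can be done
None
```

All four sockets are back on the rail in order of size, with socket_24 next to the hanging eye and socket_41 farthest from it; each stands upright within 4 mm of its peg by camera measurement, and the job was handed in at about 23 s with no verdict returned.

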